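# Fasten the loose cover stud on the tablet counter

## Task

The cover of the white tablet-counting unit was cleaned and put back, but one of its two quarter-turn studs was left undone: it still stands up and its bar does not point at its white marks. Turn that stud clockwise (seen from above) in line with its marks and press it until it drops fully into its catch, then let go; leave the other stud fastened as it is.

Things in the scene. Friction and masses are not known exactly. Their poses are not given: they have to be found in the camera images.
- stud_crest (a point): Undone steel stud on the unit's dark cover (cover 85 mm above the table): an upright bar 46 long, 12 thick, 22 high (mm), dark coin slot along its crest, on a 52 mm round disc; pinch the bar's long sides from above. Point: middle of the bar's crest, on the vertical turning axis; x runs along the bar, z up. Crest 43.5 mm above the cover undone, 33.5 fastened. Fixed collar: 62 mm wide, 6 high.
- stud_turn (a joint): Turn of the undone stud in rad, growing clockwise seen from above. Starts at 0.1 to 0.5; at 1.571 the bar points at the two small white marks on opposite sides of the collar (along the cover's length); a stop lies at 1.65. It can drop only within about 0.2 of 1.571. Takes about 0.05 N m to turn and stays where it is left.
- stud_drop (a joint): How far the undone stud has gone down, in m: 0 standing up, 0.010 fully dropped (disc on the collar). A seal holds it at any height: it must be pushed down with about 4 N, and then stays. A catch plate blocks it while the bar is not in line with the marks.
- home_drop (a joint): The same reading (m) for the other, same-shaped stud, already fastened: 0.010, in line with its marks, its crest 10 mm lower than the undone one's; 220 mm away along the cover of the white unit (220 x 340 mm). Either place may hold the undone one. Leave alone.

How it is judged:
At the end, for the whole second after the job is handed in: The undone stud has dropped at least 7 of its 10 mm into its catch and is turned at least 1.25 rad (in line with its marks within about 18 degrees); the other stud is still at least 7 mm down in its catch (value of joint each of stud_drop, home_drop above 0.007 m and value of joint stud_turn above 1.25 rad); the robot touches nothing.
It fails at once if the fastened stud is pulled up out of its catch (value of joint home_drop below 0.005 m).
It also fails if it takes over 32 s, if anything falls off the work surface, if the arm or the gripper's body presses on something with over 40 N, if the wrist force passes 120 N, or if a joint passes its speed limit or range.

## Robot

A 7-joint arm with a two-finger parallel gripper is mounted at the origin on the work surface. World frame = base frame: x ahead of the robot, y to its left, z up, the work surface at z = 0. Lengths are in m, angles in rad, forces in N, time in s.
With the tool pointing down it reaches from about 0.4 to 0.85 m from the base axis. Payload 4.4 kg.
Tool frame: the origin (TCP) lies where the fingers leave the gripper's body, on its centre line; the fingertips stand 97 mm ahead of it and the grasp point (between the pads) lies 78 mm ahead of it; z points along the fingers, y is the line along which they close (so a half turn about z gives the same grasp; the last joint's range is limited). The gripper opens to 94 mm and grips with 3 to 60 N. Pads are 16 mm wide; open, the fingers measure 119 mm over their backs; the gripper's body (75 mm by 177 mm) begins 78 mm behind the grasp point.
Start: joints at [-0.066, 0.628, 0.038, 1.517, -0.027, 0.996, -0.02], TCP at [0.65, 0, 0.303] pointing down, gripper open.
Joint ranges: [-3.06, 3.06], [-0.37, 2.12], [-1.25, 1.32], [0.18, 2.47], [-1.1, 4.24], [0.23, 1.98], [-2.94, 2.94]. Speed limits (rad/s): [2.57, 2.57, 3.14, 3.14, 3.14, 3.14, 3.14].

## Interface

Orientations are given as a 3x3 rotation matrix whose columns are the frame's x, y, z axes.
In Python, from plant import bot gives the robot as it stands.
- The arm moves only by the tool move_arm, never from a script. Its argument "series" is a list of rows, each an object of numbers: "x", "y", "z": the shift along the tool's x, y, z in cm; "twist": the turn about the tool's z in degrees; "grip": the opening, from -1 (shut) to 1 (fully open), so that 0 is half open. In form: [{"x": .., "y": .., "z": .., "twist": .., "grip": ..}, ...]. A call has 1 to 20 rows; each row shifts and turns the commanded pose from where the row before left it, along the tool's axes as they then stand; what a row does not reach is not made up. A row lasts 1/8 s, in which the tool goes at most 62.5 mm and 10.7 degrees, less where a joint would pass 70% of its speed; a pose out of reach is approached as far as the arm can. A call is refused whole if a number of a shift passes 6.25 or a number of a turn 10.7, either way. A call with a gripper value outside its range is refused whole. The fingers move at their own pace and stop on an object; "force" is the grip in N (left out, the last holds). Time passes only in rows, so rows that do not move let the fingers close. It gives the time, the measured TCP pose, the force, the opening and the grip force at its end, in the units of the state.
- bot.observe(): the state, without advancing time (a new reading comes with each control period).
- bot.camera(name): name is "scene" or "side" or "wrist"; returns (picture, depth): 480x640x3 uint8, red, green, blue; 480x640 float32, m along the optical axis (not along the pixel's ray), 0 where there is no reading.
- bot.get_calibration(name): a dict with "fovy" (degrees; the focal length in pixels is half the picture's height over the tangent of half this angle, whatever the lens; pixels are square), "cx", "cy" (the principal point, pixels), "k1" (the pictures are not rectified: a ray, as slopes to the right and down, at radius r is drawn at 1 + k1 r^2 times it, then the intrinsics apply), "position" and "attitude" of the camera in the world. Camera axes: x right, y up, looking along -z (the intrinsics and any distortion apply to the point x, -y, -z); pixel columns grow to the right and rows downward; lengths in m; the calibration is good to about 2 mm. A picture is of the moment at which its call begins: read the wrist's pose just before it. get_calibration takes no time and is no camera call; for the wrist camera it gives the pose at the moment of the call.
- bot.finish_job(): hands the job in; it is judged then, once.
Trained networks look in the newest picture that a camera, given by its name, has taken for a name from the list of things; names that differ only in an ending like _2 or _b are one class to them, and where a whole thing is asked for, a point or a joint stands for the part that bears it (a point fixed in the world has none). Each returns a list of dicts, best first, with "confidence" (0 to 1); they miss things now and then, are a little off and sometimes report something else, mostly with a low value. They report only what shows in the picture. A call takes as long as a camera call.
- bot.trace(camera, name): "mask" (480x640 bool, what is visible of it) and "bbox" ([left, top, right, bottom] in pixels, round what is visible of it).
- bot.landmark_of(camera, name): "location" ([row, column] in pixels: a listed point, or the origin of a listed thing).
The state is a dict: "t": time; "q": joint angles; "qvel": joint speeds; "tau": joint torques, N m; "eef_pos": TCP position; "tool_rot": TCP orientation; "wrist_force": force on the tool from outside, world axes, zero at the start; "torque": the same for the moment, N m; "grip_width": finger opening in m; "grip_force": force on a finger pad.
Only numpy, scipy, OpenCV 4.12 (cv2) and the standard library are available. Lean on these libraries where they do the work, as an engineer would, in place of code of your own. Each camera call takes 0.05 s, during which the arm holds its last target. There are 200 camera calls.

## Working session

There is one attempt and no reset: what is moved stays moved. The work goes in short steps, Python scripts to look and compute and a tool call to move; the robot and the scene stay as the last step left them, time stands still between calls to the robot, and variables do not carry over. Pictures are saved under pics/ and viewed, at most 10 in all, crops included, and the job is handed in when it is done.

Besides the shell and the picture viewer there is one more tool, called in YAML: its name, and indented under it one key for each argument. move_arm: Moves the arm, as the interface text tells. Its arguments: {"type":"object","properties":{"series":{"type":"array","items":{"type":"object","properties":{"x":{"type":"number"},"y":{"type":"number"},"z":{"type":"number"},"twist":{"type":"number"},"grip":{"type":"number"}}}},"force":{"type":"number"}},"required":["series"]}

```bash
mkdir -p pics
cat > h.py <<'E'
import numpy as np, cv2
from plant import bot
def ray(c,px):
    k=bot.get_calibration(c); f=240/np.tan(np.radians(k["fovy"])/2)
    d=np.array([(px[1]-k["cx"])/f,(px[0]-k["cy"])/f]); u=d.copy()
    for _ in range(20): u=d/(1+k["k1"]*(u@u))
    return np.array(k["position"]),np.array(k["attitude"])@np.array([u[0],-u[1],-1])
def at_z(c,px,z):
    p,d=ray(c,px); return p+d*(z-p[2])/d[2]
def at_d(c,px,dep):
    p,d=ray(c,px); return p+d*dep
E
python3 - <<'E'
from h import *
ims=[]
for c in("scene","wrist"):
    im,d=bot.camera(c); ims.append(im)
    k=bot.get_calibration(c); print(c,k["fovy"],k["position"])
    for r in bot.landmark_of(c,"stud_crest")[:3]:
        p=r["location"]; print(r, at_z(c,p,.1285), at_z(c,p,.1185), at_d(c,p,d[int(p[0]),int(p[1])]))
    for r in bot.trace(c,"stud_crest")[:3]: print(r["bbox"],r["confidence"])
cv2.imwrite("pics/a.png",cv2.resize(np.hstack(ims),(800,300))[:,:,::-1])
cv2.imwrite("pics/w.png",ims[1][:,:,::-1])
E
```

```text
scene 56.53814478072207 [0.96675127 0.37865758 0.55521183]
{'location': [188.7, 286.6], 'confidence': 0.94} [ 0.54170252 -0.08370145  0.1285    ] [ 0.53174149 -0.09453684  0.1185    ] [ 0.54199315 -0.0833853   0.12879177]
[276.2, 187.9, 302.5, 212.7] 0.63
wrist 68.82368295223844 [0.64900829 0.07666575 0.38386102]
[207.6, 316.8, 232.5, 360.4] 0.78
```

View pics/a.png

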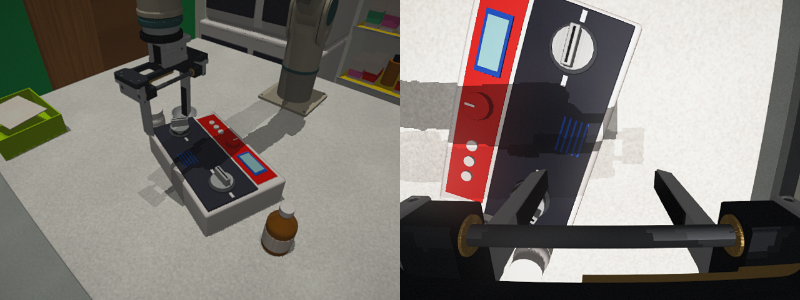

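The far stud (about row 189, col 287 in the full scene picture) has a crest height of 0.129, so it is the undone one. The near stud, at the top of the wrist view, is in line with its marks. I'll look closer for the bar direction and any obstacles.

Run:
```python
from h import *
im,d=bot.camera("scene"); s,ds=bot.camera("side")
print(bot.get_calibration("side")["position"])
for r in bot.landmark_of("side","stud_crest")[:3]:
    p=r["location"]; print(r, at_z("side",p,.1285), at_d("side",p,ds[int(p[0]),int(p[1])]))
a=cv2.resize(im[140:260,220:380],(800,600),interpolation=cv2.INTER_CUBIC)
cv2.imwrite("pics/b.png",a[:,:,::-1]); cv2.imwrite("pics/s.png",s[:,:,::-1])
```

```text
[ 0.45365816 -0.6950023   0.54232914]
{'location': [298.2, 293.1], 'confidence': 0.91} [ 0.54366795 -0.07690019  0.1285    ] [ 0.55300574 -0.01277707  0.08556856]
```

View pics/b.png

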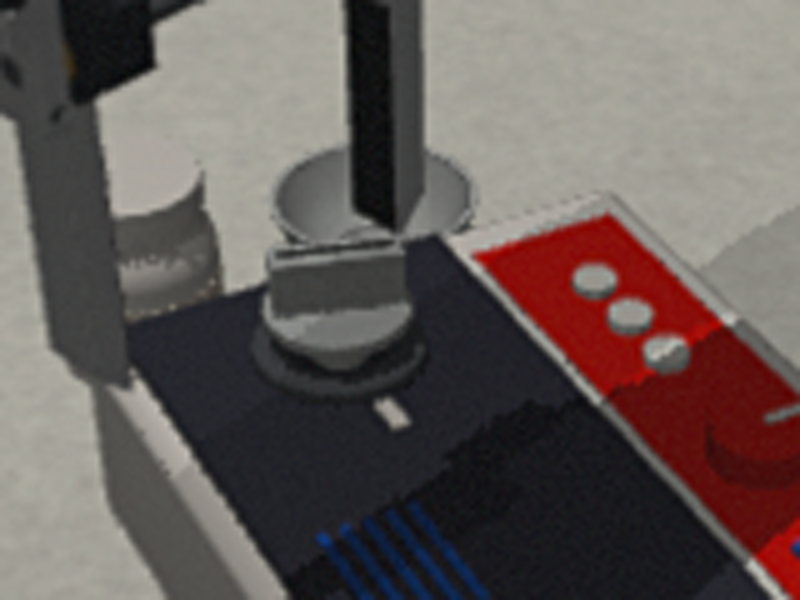

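View pics/s.png

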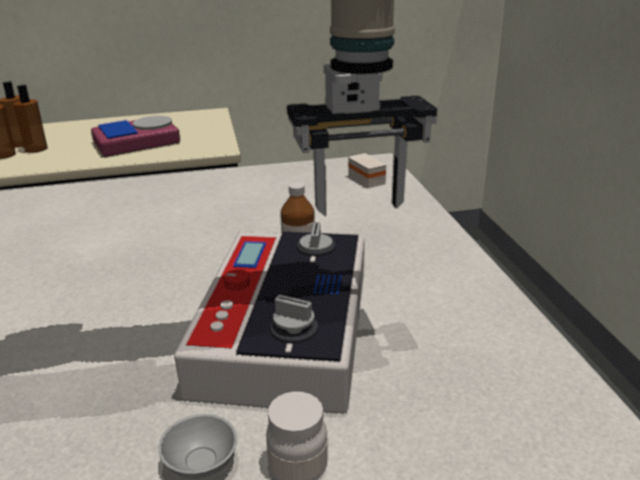

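Run:
```python
from h import *
a=at_z("scene",[190.6,274.2],.1285);b=at_z("scene",[188,300.5],.1285);print(a,b,np.linalg.norm(b-a),"bar",np.degrees(np.arctan2(*(b-a)[1::-1])))
f=at_z("wrist",[72,278],.1185);c=np.array([.5427,-.0805]);v=f[:2]-c;print(f,np.linalg.norm(v),"marks",np.degrees(np.arctan2(v[1],v[0])))
m=at_z("scene",[140+412/5,220+392/5],.085);v=m[:2]-c;print(m,np.linalg.norm(v),np.degrees(np.arctan2(v[1],v[0])))
o=bot.observe();print(o["t"],o["eef_pos"],o["tool_rot"].__repr__(),o["grip_width"])
```

```text
[ 0.55985926 -0.09483477  0.1285    ] [ 0.52415517 -0.06805325  0.1285    ] 0.04463218952833855 bar 143.12655923177587
[0.6189224 0.1267956 0.1185   ] 0.22086493521228107 marks 69.81157157678736
[ 0.55491779 -0.04405436  0.085     ] 0.038439028852266216 71.46713433919376
0.45 [ 6.49964159e-01 -1.92415724e-06  3.02585247e-01] array([[ 1.06511794e-04,  9.99999979e-01, -1.76028509e-04],
       [ 9.99999994e-01, -1.06507090e-04,  2.67306329e-05],
       [ 2.67118840e-05, -1.76031355e-04, -9.99999984e-01]]) 0.09432415629998636
```

move_arm:
  series:
    - {"x": -2, "y": -2.7, "z": 0.5}
    - {"x": -2, "y": -2.7, "z": 0.5}
    - {"x": -2, "y": -2.7, "z": 0.5}
    - {"x": -2, "y": -2.6, "z": 0.5}
    - {"twist": -10.6}
    - {"twist": -10.6}
    - {"twist": -10.6}
    - {"twist": -10.6}
    - {"twist": -10.6}
    - {"x": 0}
    - {"x": 0}
    - {"x": 0}
    - {"x": 0}

```text
schema error: expected keys x, y, z, twist, grip
```

```bash
cat > l.py <<'E'
from h import *
import sys
o=bot.observe();im,d=bot.camera("wrist"); R=o["tool_rot"]
print(o["t"],o["eef_pos"],np.degrees(np.arctan2(R[1,0],R[0,0])),o["wrist_force"],o["grip_width"])
for r in bot.landmark_of("wrist","stud_crest")[:3]:
    p=r["location"]; w=at_z("wrist",p,float(sys.argv[2])); print(p,r["confidence"],w,at_d("wrist",p,d[int(p[0]),int(p[1])]),"tool",R.T@(w-o["eef_pos"]))
cv2.imwrite("pics/%s.png"%sys.argv[1],im[:,:,::-1])
E
python3 l.py c .1285
```

```text
0.45 [ 6.49964159e-01 -1.92415724e-06  3.02585247e-01] 89.99389732372434 [ 0.51316421 -0.12603934 -0.19451643] 0.09432415629998636
```

View pics/c.png

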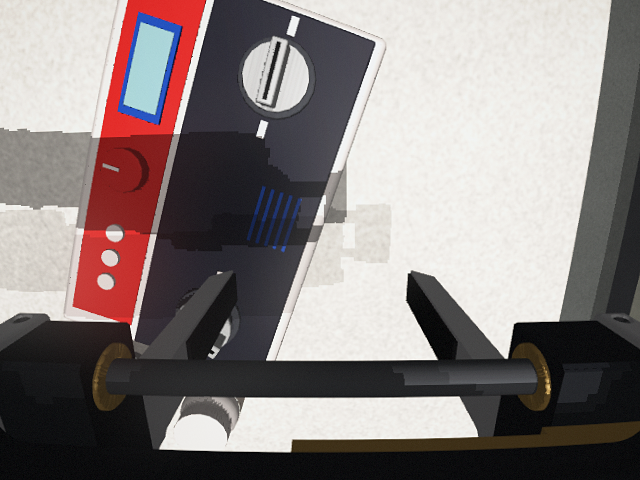

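The move was refused because every row needs all its keys, so this is the same view from the start pose. The fastened stud is at about (row 75, col 277), in line with its marks.

move_arm:
  series:
    - {"x": -2, "y": -2.7, "z": 0.5, "twist": 0, "grip": 1}
    - {"x": -2, "y": -2.7, "z": 0.5, "twist": 0, "grip": 1}
    - {"x": -2, "y": -2.7, "z": 0.5, "twist": 0, "grip": 1}
    - {"x": -2, "y": -2.6, "z": 0.5, "twist": 0, "grip": 1}
    - {"x": 0, "y": 0, "z": 0, "twist": -10.6, "grip": 1}
    - {"x": 0, "y": 0, "z": 0, "twist": -10.6, "grip": 1}
    - {"x": 0, "y": 0, "z": 0, "twist": -10.6, "grip": 1}
    - {"x": 0, "y": 0, "z": 0, "twist": -10.6, "grip": 1}
    - {"x": 0, "y": 0, "z": 0, "twist": -10.6, "grip": 1}
    - {"x": 0, "y": 0, "z": 0, "twist": 0, "grip": 1}
    - {"x": 0, "y": 0, "z": 0, "twist": 0, "grip": 1}
    - {"x": 0, "y": 0, "z": 0, "twist": 0, "grip": 1}
  force: 25

```text
t: 2.05
eef_pos: [0.543, -0.0799, 0.2827]
tool_rot: [[-0.798, 0.603, 0.0], [0.603, 0.798, -0.0], [-0.0, -0.0, -1.0]]
wrist_force: [-0.3, 0.6, 0.2]
grip_width: 0.0941
grip_force: 0.0
```

```bash
python3 l.py c2 .1285
```

```text
2.05 [ 0.54303975 -0.07990312  0.28271503] 142.90938463967348 [-0.25379516  0.59239054  0.18300422] 0.09411547058984206
```

View pics/c2.png

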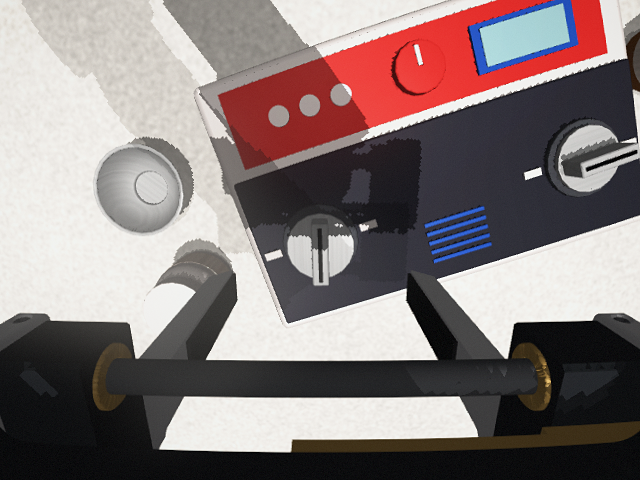

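The bar stands vertical in the view (rows 222 to 285, col 320), so it lines up with the tool. The jar's white lid, at about (row 295, col 165), is near the left finger, so I'll check its height before descending.

Run:
```python
from h import *
o=bot.observe();R=o["tool_rot"]
im,d=bot.camera("wrist"); s,ds=bot.camera("side")
T=lambda w:(R.T@(w-o["eef_pos"])).round(4)
for p in([222,320],[252,320],[285,320]): w=at_z("wrist",p,.1285);print(w,T(w),at_d("wrist",p,d[p[0],p[1]]))
for p in([295,165],[285,180]): w=at_d("wrist",p,d[p[0],p[1]]);print("jar",w,T(w))
for p in([410,296],[440,296]): w=at_d("side",p,ds[p[0],p[1]]);print("jar side",w,T(w))
```

```text
[ 0.52277486 -0.06519866  0.1285    ] [ 0.025  -0.0005  0.1542] [ 0.52379973 -0.06600231  0.12257111]
[ 0.54001726 -0.07824878  0.1285    ] [ 0.0034 -0.0005  0.1542] [ 0.54018971 -0.07838261  0.12779882]
[ 0.55996624 -0.09334855  0.1285    ] [-0.0216 -0.0006  0.1542] [ 0.57448029 -0.10454109  0.08458463]
jar [ 0.50038594 -0.21827903  0.08578451] [-0.0493 -0.1362  0.1969]
jar [ 0.50158104 -0.20161136  0.08479336] [-0.0402 -0.1221  0.1979]
jar side [ 0.51916852 -0.22759018  0.08583965] [-0.0699 -0.1323  0.1969]
jar side [ 0.51356707 -0.25607878  0.07128245] [-0.0826 -0.1584  0.2114]
```

move_arm:
  series:
    - {"x": 0.2, "y": 0, "z": 2.5, "twist": 0, "grip": 1}
    - {"x": 0, "y": 0, "z": 2.5, "twist": 0, "grip": 1}
    - {"x": 0, "y": 0, "z": 1.5, "twist": 0, "grip": 1}
    - {"x": 0, "y": 0, "z": 0.9, "twist": 0, "grip": 1}
    - {"x": 0, "y": 0, "z": 0, "twist": 0, "grip": -1}
    - {"x": 0, "y": 0, "z": 0, "twist": 0, "grip": -1}
    - {"x": 0, "y": 0, "z": 0, "twist": 0, "grip": -1}
    - {"x": 0, "y": 0, "z": 0, "twist": 0, "grip": -1}
    - {"x": 0, "y": 0, "z": 0, "twist": 0, "grip": -1}
    - {"x": 0, "y": 0, "z": 0, "twist": 0, "grip": -1}
    - {"x": 0, "y": 0, "z": 0, "twist": 0, "grip": -1}
    - {"x": 0, "y": 0, "z": 0, "twist": 0, "grip": -1}
  force: 25

```text
t: 3.75
eef_pos: [0.5414, -0.0788, 0.2087]
tool_rot: [[-0.799, 0.602, -0.0], [0.602, 0.799, 0.0], [0.0, 0.0, -1.0]]
wrist_force: [-0.3, -0.6, 0.8]
grip_width: 0.0175
grip_force: 0.0
```

move_arm:
  series:
    - {"x": 0, "y": 0, "z": 0, "twist": 0, "grip": -1}
    - {"x": 0, "y": 0, "z": 0, "twist": 0, "grip": -1}
    - {"x": 0, "y": 0, "z": 0, "twist": 0, "grip": -1}
    - {"x": 0, "y": 0, "z": 0, "twist": 0, "grip": -1}

```text
t: 4.25
eef_pos: [0.541, -0.0792, 0.2086]
tool_rot: [[-0.798, 0.602, -0.001], [0.602, 0.798, -0.001], [0.0, -0.001, -1.0]]
wrist_force: [-2.8, -1.9, 2.6]
grip_width: 0.0119
grip_force: 25.0
```

move_arm:
  series:
    - {"x": 0, "y": 0, "z": 0, "twist": 8, "grip": -1}
    - {"x": 0, "y": 0, "z": 0, "twist": 8, "grip": -1}
    - {"x": 0, "y": 0, "z": 0, "twist": 8, "grip": -1}
    - {"x": 0, "y": 0, "z": 0, "twist": 8, "grip": -1}
    - {"x": 0, "y": 0, "z": 0, "twist": 8, "grip": -1}
    - {"x": 0, "y": 0, "z": 0, "twist": 8, "grip": -1}
    - {"x": 0, "y": 0, "z": 0, "twist": 8, "grip": -1}
    - {"x": 0, "y": 0, "z": 0, "twist": 8, "grip": -1}
    - {"x": 0, "y": 0, "z": 0, "twist": 8, "grip": -1}
    - {"x": 0, "y": 0, "z": 0, "twist": 0, "grip": -1}
    - {"x": 0, "y": 0, "z": 0, "twist": 0, "grip": -1}
    - {"x": 0, "y": 0, "z": 0, "twist": 0, "grip": -1}

```text
t: 5.75
eef_pos: [0.5432, -0.0785, 0.2087]
tool_rot: [[0.323, 0.946, 0.004], [0.946, -0.323, 0.0], [0.001, 0.004, -1.0]]
wrist_force: [6.2, -0.8, -7.2]
grip_width: 0.0119
grip_force: 25.0
```

```bash
python3 l.py d .1285
```

```text
5.75 [ 0.54318193 -0.0785286   0.20873363] 71.13489783729982 [ 6.21643989 -0.82712404 -7.16622685] 0.01191922223012481
[304.2, 319.9] 0.61 [ 0.54137431 -0.07947161  0.1285    ] [ 0.5413571  -0.07952212  0.12838862] tool [-0.00158356 -0.00171389  0.0802256 ]
```

View pics/d.png

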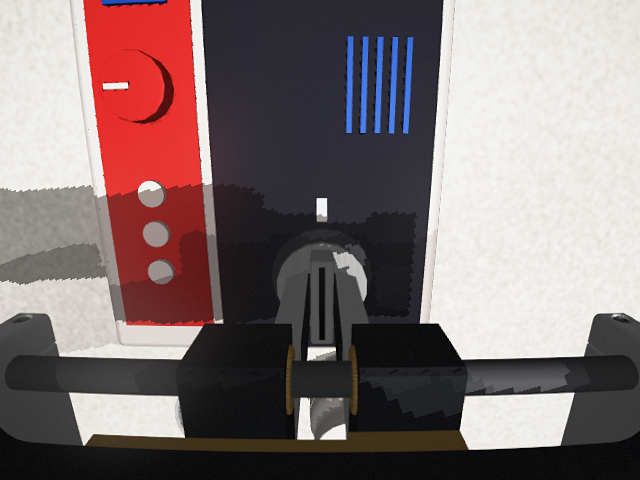

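The bar (col 321) points straight at the white mark (row 209, col 321). Next I press down 10 mm, in steps.

move_arm:
  series:
    - {"x": 0, "y": 0, "z": 0.2, "twist": 0, "grip": -1}
    - {"x": 0, "y": 0, "z": 0.2, "twist": 0, "grip": -1}
    - {"x": 0, "y": 0, "z": 0.2, "twist": 0, "grip": -1}
    - {"x": 0, "y": 0, "z": 0.2, "twist": 0, "grip": -1}
    - {"x": 0, "y": 0, "z": 0.2, "twist": 0, "grip": -1}
    - {"x": 0, "y": 0, "z": 0.1, "twist": 0, "grip": -1}
    - {"x": 0, "y": 0, "z": 0, "twist": 0, "grip": -1}
    - {"x": 0, "y": 0, "z": 0, "twist": 0, "grip": -1}

```text
t: 6.85
eef_pos: [0.5431, -0.0786, 0.1986]
tool_rot: [[0.325, 0.946, 0.004], [0.946, -0.325, 0.0], [0.001, 0.004, -1.0]]
wrist_force: [5.5, 0.1, 4.7]
grip_width: 0.0117
grip_force: 25.0
```

move_arm:
  series:
    - {"x": 0, "y": 0, "z": 0.1, "twist": 0, "grip": -1}
    - {"x": 0, "y": 0, "z": 0, "twist": 0, "grip": -1}
    - {"x": 0, "y": 0, "z": 0, "twist": 0, "grip": -1}

```text
t: 7.22
eef_pos: [0.5431, -0.0786, 0.1985]
tool_rot: [[0.325, 0.946, 0.005], [0.946, -0.325, 0.0], [0.002, 0.004, -1.0]]
wrist_force: [2.8, 1.2, 11.5]
grip_width: 0.0117
grip_force: 25.0
```

move_arm:
  series:
    - {"x": 0, "y": 0, "z": -0.1, "twist": 0, "grip": -0.2}
    - {"x": 0, "y": 0, "z": 0, "twist": 0, "grip": -0.2}
    - {"x": 0, "y": 0, "z": 0, "twist": 0, "grip": -0.2}
    - {"x": 0, "y": 0, "z": 0, "twist": 0, "grip": -0.2}
    - {"x": 0, "y": 0, "z": 0, "twist": 0, "grip": -0.2}
    - {"x": 0, "y": 0, "z": 0, "twist": 0, "grip": -0.2}
    - {"x": 0, "y": 0, "z": -1, "twist": 0, "grip": -0.2}
    - {"x": 0, "y": 0, "z": -2.5, "twist": 0, "grip": -0.2}
    - {"x": 0, "y": 0, "z": -3, "twist": 0, "grip": -0.2}
    - {"x": 0, "y": 0, "z": -3, "twist": 0, "grip": -0.2}
    - {"x": 0, "y": 0, "z": 0, "twist": 0, "grip": -0.2}
    - {"x": 0, "y": 0, "z": 0, "twist": 0, "grip": -0.2}
    - {"x": 0, "y": 0, "z": 0, "twist": 0, "grip": -0.2}

```text
t: 8.85
eef_pos: [0.5408, -0.0786, 0.2917]
tool_rot: [[0.326, 0.946, -0.002], [0.946, -0.326, 0.0], [-0.0, -0.002, -1.0]]
wrist_force: [-0.5, 1.1, 0.3]
grip_width: 0.0378
grip_force: 0.0
```

```bash
python3 l.py e .1185
python3 - <<'E'
from h import *
im,d=bot.camera("scene")
for r in bot.landmark_of("scene","stud_crest")[:2]:
    p=r["location"]; print(p,r["confidence"],at_d("scene",p,d[int(p[0]),int(p[1])]))
cv2.imwrite("pics/f.png",cv2.resize(im[140:320,200:440],(800,600))[:,:,::-1])
E
```

```text
8.85 [ 0.5407922  -0.07864291  0.29168377] 71.0003680977352 [-0.4783825   1.13861508  0.26099979] 0.037817041351017364
[251.8, 323.9] 0.64 [ 0.5408301  -0.08156779  0.1185    ] [ 0.54076849 -0.08176087  0.11784688] tool [-0.00267485  0.00134846  0.17318257]
[195.8, 288.0] 0.75 [ 0.54504951 -0.07742462  0.11861286]
```

View pics/f.png

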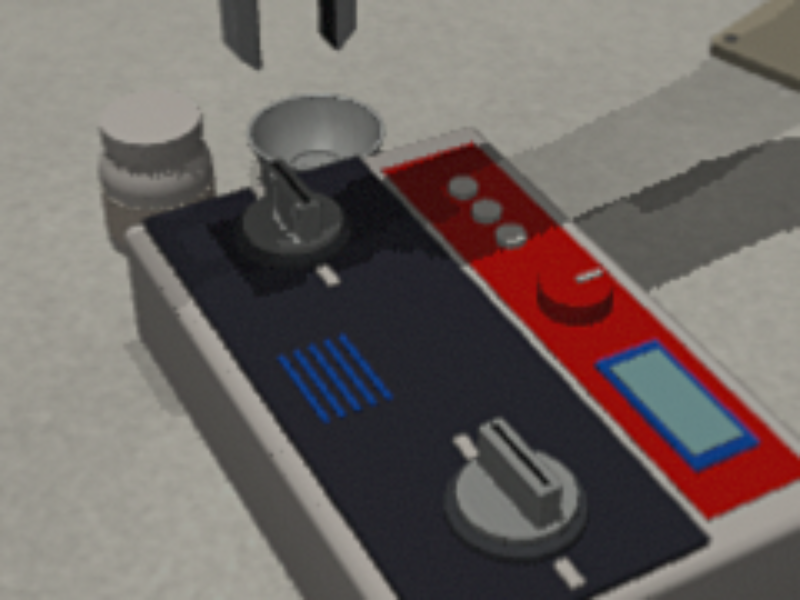

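In the picture the stud (crop row 205, col 292) now points at its mark. Its crest is at 0.1185 m, which is fully dropped, and the gripper is clear of it.

```bash
python3 -c "
from plant import bot
print(bot.finish_job())"
```

```text
the job is handed in; nothing more can be done
None
```

The undone stud is turned in line with its marks and pressed fully down (crest measured 10 mm lower, at about 118.5 mm), the other stud was not touched, the gripper is clear, and the job was handed in at about 9 s of the 32 s allowed; the hand-in returned no verdict.

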